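# Raise the bench router to bit-change height with the lift key

## Robot

A 7-joint arm with a two-finger parallel gripper is mounted at the origin on the work surface. World frame = base frame: x ahead of the robot, y to its left, z up, the work surface at z = 0. Lengths are in m, angles in rad, forces in N, time in s.
With the tool pointing down it reaches from about 0.4 to 0.85 m from the base axis. Payload 6.9 kg.
Tool frame: the origin (TCP) lies midway between the tips of the shut fingers; the grasp point (between the pads) lies behind it (ctrl.pinch_z is the z of the grasp point in the tool frame, in m); z points along the fingers, y is the line along which they close (so a half turn about z gives the same grasp; the last joint's range is limited). The gripper opens to 85 mm and grips with 20 to 120 N. Pads are 22 mm wide; open, the fingers measure 114 mm over their backs; the gripper's body (76 mm by 85 mm) begins 54 mm behind the grasp point. The pads swing forward as they close: fully open they stand 13 mm farther back than shut.
Start: joints at [-1.135, 0.507, -0.238, 1.5, 0.126, 1.149, -0.155], TCP at [0.202, 0.591, 0.231] pointing down, gripper open.
Joint ranges: [-3.08, 3.08], [-0.24, 2.05], [-1.43, 1.35], [0, 2.5], [-1.52, 4.66], [0.17, 1.96], [-2.89, 2.89]. Speed limits (rad/s): [2.39, 2.39, 3.14, 3.14, 3.14, 3.14, 3.14].

## Interface

Orientations are given as a unit quaternion [w, x, y, z].
In Python, from station import ctrl, get_state, vision, ticket, models gives the robot as it stands. Calls block until the motion is done:
- ctrl.movep(position, orientation): joint-space move of the TCP to a pose.
- ctrl.movel(position, frame=None, max_speed=0.15): straight line of the TCP; frame=None keeps the orientation; max_speed is the mean speed in m/s.
- ctrl.set_joints(angles): joint-space move.
- ctrl.ungrasp() and ctrl.close_gripper(force=None): open the fingers fully, or close them until they stop; force is the grip in N (None keeps the last).
- ctrl.pause(seconds).
- ctrl.ik(position, orientation): joint angles nearest the present ones, or None.
- get_state(): the state.
- vision.grab_frame(name): name is "scene" or "side" or "wrist"; returns (picture, depth): 480x640x3 uint8, blue, green, red; 480x640 float32, m along the optical axis (not along the pixel's ray), 0 where there is no reading.
- vision.camera_info(name): a dict with "mtx" (3x3 intrinsics, pixels), "R" (3x3) and "t" (3): a world point X has camera coordinates R X + t; the wrist camera has in their place "hand_eye" (4x4, takes a point from camera to tool coordinates, whose origin is the TCP and whose axes are the flange's). Camera axes: x right, y down, z forward; pixel columns grow to the right and rows downward; lengths in m; the calibration is good to about 2 mm. The wrist camera is an equidistant fisheye: a pixel r from the principal point sees the ray r / f radians off the axis. A picture is of the moment at which its call begins: read the wrist's pose just before it. camera_info takes no time and is no camera call.
A pose or a line that the arm cannot do raises ctrl.Unreachable and nothing moves.
- ticket.close_job(): hands the job in; it is judged then, once.
Trained networks look in the newest picture that a camera, given by its name, has taken for a name from the list of things; names that differ only in an ending like _2 or _b are one class to them, and where a whole thing is asked for, a point or a joint stands for the part that bears it (a point fixed in the world has none). Each returns a list of dicts, best first, with "p" (0 to 1); they miss things now and then, are a little off and sometimes report something else, mostly with a low value. They report only what shows in the picture. A call takes as long as a camera call.
- models.recognise(camera, target): "point" ([column, row] in pixels, amid what is visible of it).
- models.masks_of(camera, target): "mask" (480x640 bool, what is visible of it) and "point" ([column, row] in pixels, amid what is visible of it).
The state is a dict: "time": time; "qpos": joint angles; "qd": joint speeds; "tau": joint torques, N m; "tcp_pos": TCP position; "eef_rot": TCP orientation; "contact_force": force on the tool from outside, world axes, zero at the start; "wrist_torque": the same for the moment, N m; "width": finger opening in m; "gripper_force": force on a finger pad.
Only numpy, scipy, OpenCV 4.12 (cv2) and the standard library are available. Lean on these libraries where they do the work, as an engineer would, in place of code of your own. Each camera call takes 0.05 s, during which the arm holds its last target. There are 200 camera calls.

## Task

Bring the bench router up for a bit change: take the red T-key out of the bit block, lower it down the brass key shaft in the router plate, feel it gently onto the square stem hidden at the bottom and turn it clockwise (seen from above) until the lift is up against its stop. Then draw the key straight out, stand it back in its hole in the bit block and let go. Never lean on the key or force it, lift the router only with the key, and leave everything else on the bench where it is.

Things in the scene. Friction and masses are not known exactly. Their poses are not given: they have to be found in the camera images.
- lift: Router lift set in the bench, fixed, placed and turned a little differently each time: grey top 320 x 400 mm (x by y), 28 mm high, with a flush aluminium plate, a red ring round the router's opening, a brass key shaft 85 mm to its -y side, and a fence (62 mm above the plate) at its +x edge, its face 108 mm from the shaft axis. Origin: on the bench surface under the router's axis; z up.
- shaft_mouth (a point): Centre of the key shaft's mouth, level with the plate's top, 28 mm above the bench; axes as the lift's. The mouth is a brass funnel 52 mm wide narrowing within 12 mm to a straight 37 mm bore, 119 mm deep from the mouth. With the key fully home on the stem, the key's lower end is 115 mm below the mouth.
- stem_top (a point): Centre of the top of the steel stem standing upright in the middle of the bore, 95 mm below the mouth: 18 mm square, flat-topped, edges just broken. Its square stands at any angle, not shown here (these axes are the lift's): rest the key on it lightly and turn the key until it drops on, at most a quarter turn; it drops within about 8 degrees of the square. A light rub on its top does not turn it.
- carriage (a joint): Height of the router carriage, m: 0 at the start, 0.054 at the upper stop. Driven by the stem: clockwise from above raises it 0.036 m per rad, 1.5 rad from the start to a hard stop (0.3 rad the other way to the lower stop). The stem turns against about 0.1 N m (spring-balanced) and stays where it is left; the key has some 8 degrees of play on it either way, and torque rises sharply at the stop.
- collet_top (a point): Top of the brass collet nut (31 mm wide, 18 mm high) on the router spindle in the middle of the red ring: 8 mm below the plate when the carriage is down, 46 mm above it when the carriage is up.
- t_key: T-key, 180 mm, 0.26 kg, upright in the block's hole. Origin: centre of its lower end; z up the shank; x along the T-bar. Bell below 34 mm wide, 42 mm high, socket 20.4 mm square, 20 mm deep, sides along x and y. Shank 11 mm. The stem is harmed when the key bears on the lift with over 60 N in all: feel with 5 to 8 N; twisting with 0.1 N m makes some 15 to 20 N, so ease off at the stop
- key_grip (a point): Where to pinch the T-key, 168 mm above its lower end; axes as the key's. Red bar 94 mm long (x) and 16 mm wide (y), from 160 to 180 mm above the lower end, and under it a hub 26 x 16 mm (x by y) from 133 to 163 mm: pinch bar and hub across the 16 mm (along y).
- bit_block: Wooden bit block 100 x 170 x 85 mm (x, y, z) fixed to the bench, with six short router bits standing in its +y half (up to 40 mm above its top) and the T-key's hole in its -y half. It may be on either side of the lift. Origin: centre of its underside.
- block_hole (a point): Centre of the T-key hole's mouth in the top of the bit block, 85 mm above the bench: round, 41 mm wide, 73 mm deep (its floor is 12 mm above the bench).
- collet_tray: Bystander: grey tray 100 x 160 x 30 mm with spare collets, loose on the bench on the other side of the lift from the bit block. Origin: centre of its underside.
- collet_spanner: Bystander: steel open-ended spanner 180 mm long, 8 mm thick, lying loose on the lift's top near its -x edge. Origin: its middle, underside.
- water_bottle: Bystander: pink water bottle 72 mm wide, 235 mm high, at the far edge of the bench. Origin: centre of its foot.
- pencil_case: Bystander: blue pencil case 75 x 200 x 50 mm. Origin: centre of its underside.
- pencil_mug: Bystander: white mug of pencils, 76 mm wide, 156 mm high, at the far edge. Origin: centre of its foot.
- scissors: Bystander: scissors with pink handles, 210 mm long, lying on the bench near the robot. Origin: near the pivot.

How it is judged:
On the way, in this order (a step that is already met when the one before it is completed fails the run):
1. the T-key is lifted clear out of the bit block (z of t_key in the frame of bit_block above 0.09 m), for 0.1 s.
2. the T-key is down the shaft and home on the stem's square (z of t_key in the frame of shaft_mouth below -0.104 m and horizontal distance between t_key and shaft_mouth below 0.006 m), for 0.2 s.
3. the router carriage is turned up to within 2.5 mm of its stop with the key still on the stem (value of joint carriage above 0.0515 m and z of t_key in the frame of shaft_mouth below -0.1 m), for 0.2 s.
4. the T-key is drawn out of the shaft, the carriage still up (value of joint carriage above 0.0515 m and z of t_key in the frame of shaft_mouth above 0.005 m), for 0.1 s.
At the end, for the whole second after the job is handed in: The router carriage is within 2.5 mm of its upper stop (above 0.0515 m), and the T-key stands released and at rest in its hole in the bit block: its lower end at least 60 mm below the hole's mouth, within 12 mm of the hole's axis, leaning less than 0.25 rad (value of joint carriage above 0.0515 m and horizontal distance between t_key and block_hole below 0.012 m and z of t_key in the frame of block_hole below -0.06 m and angle between t_key's own z axis and vertical below 0.25 rad and linear speed of t_key below 0.03 m/s); the robot touches nothing.
It fails at once if the T-key bears on the lift (stem, shaft or plate) with more than 60 N (contact force between t_key and lift above 60 N).
It fails at once if the robot itself pushes or pulls on the lift or the collet with more than 5 N (contact force between any of the fingers, the arm and lift above 5 N).
It fails at once if a bystander is moved more than 30 mm (distance of any of collet_tray, collet_spanner, water_bottle, pencil_case, pencil_mug, scissors from where it was at the start of the episode above 0.03 m).
It also fails if it takes over 72 s, if anything falls off the work surface, if the arm or the gripper's body presses on something with over 40 N, if the wrist force passes 120 N, or if a joint passes its speed limit or range.

## Working session

There is one attempt and no reset: what is moved stays moved. The work goes in short steps, each a Python script; the robot and the scene stay as the last script left them, time stands still between calls to the robot, and variables do not carry over. Pictures are saved under pics/ and viewed, at most 10 in all, crops included, and the job is handed in when it is done.

```bash
ls; mkdir -p pics; cat > h.py <<'E'
import numpy as np, cv2
from scipy.spatial.transform import Rotation as Ro
from station import ctrl, get_state, vision, ticket, models
def cloud(cam):
    im,d=vision.grab_frame(cam); c=vision.camera_info(cam); K=np.array(c["mtx"]);R=np.array(c["R"]);t=np.array(c["t"]).ravel()
    v,u=np.mgrid[:480,:640]
    P=np.stack([(u-K[0,2])/K[0,0]*d,(v-K[1,2])/K[1,1]*d,d],-1)
    W=(P-t)@R; W[d<=0]=np.nan
    return im,W
E
cat > a.py <<'E'
from h import *
s=get_state();print({k:np.round(v,3) for k,v in s.items()},ctrl.pinch_z)
ims=[]
for c in("scene","side"):
    im,W=cloud(c);np.save(c+".npy",W);cv2.imwrite(c+"_raw.png",im)
    for n in("t_key","bit_block","lift","block_hole","shaft_mouth","collet_top","collet_tray"):
        r=models.masks_of(c,n)
        for q in r[:2]:
            m=q["mask"];w=W[m];w=w[~np.isnan(w[:,0])]
            print(c,n,round(q["p"],2),np.round(q["point"]),m.sum(),np.round(np.median(w,0),3) if len(w) else None,np.round(np.percentile(w,[2,98],axis=0),3).tolist() if len(w) else None)
        if r: np.save(f"m_{c}_{n}.npy",r[0]["mask"])
    cv2.imwrite(f"pics/{c}.png",im)
E
python3 a.py; python3 -c "
from h import *
for c in('scene','side'):
  i=vision.camera_info(c);print(c,-np.array(i['R']).T@np.array(i['t']).ravel(),i['mtx'])"
```

```text
pics
{'time': np.float64(0.0), 'qpos': array([-1.135,  0.508, -0.237,  1.501,  0.126,  1.149, -0.155]), 'qd': array([ 0.   ,  0.   ,  0.   , -0.   ,  0.   ,  0.002, -0.001]), 'tau': array([-1.0000e-03, -6.2058e+01, -2.1870e+00, -2.4966e+01,  1.3000e-02,
        1.2000e-02, -0.0000e+00]), 'tcp_pos': array([0.202, 0.591, 0.23 ]), 'eef_rot': array([-0.   ,  0.164,  0.986, -0.001]), 'contact_force': array([0.093, 0.941, 0.019]), 'wrist_torque': array([-0.   ,  0.002,  0.034]), 'gripper_force': np.float64(0.0), 'width': np.float64(0.085)} -0.0187
scene t_key 0.93 [391. 162.] 368 [0.491 0.303 0.18 ] [[0.449, 0.294, 0.072], [0.534, 0.341, 0.194]]
scene bit_block 0.75 [396. 189.] 2521 [0.518 0.328 0.079] [[0.442, 0.264, 0.003], [0.544, 0.429, 0.121]]
scene bit_block 0.62 [411. 297.] 1444 [0.799 0.069 0.07 ] [[0.745, 0.041, 0.0], [0.83, 0.183, 0.155]]
scene lift 0.68 [305. 265.] 15005 [ 0.548 -0.046  0.029] [[0.365, -0.216, 0.001], [0.694, 0.18, 0.091]]
scene block_hole 0.94 [398. 187.] 2508 [0.518 0.328 0.08 ] [[0.442, 0.264, 0.004], [0.544, 0.428, 0.121]]
scene shaft_mouth 0.75 [312. 265.] 
[... 986 characters left out ...]
0.016], [0.534, -0.004, 0.021]]
side block_hole 0.66 [465. 275.] 3181 [ 0.666 -0.356  0.135] [[0.654, -0.379, 0.009], [0.701, -0.318, 0.233]]
side shaft_mouth 0.75 [321. 282.] 14373 [ 0.519 -0.064  0.026] [[0.355, -0.223, 0.0], [0.672, 0.175, 0.087]]
side collet_tray 0.94 [410. 358.] 3728 [ 0.49  -0.353  0.013] [[0.435, -0.43, -0.0], [0.539, -0.271, 0.029]]
scene [ 1.19358302 -0.56968597  1.09281872] [[509.9403366    0.         310.54410033]
 [  0.         509.9403366  245.79548665]
 [  0.           0.           1.        ]]
side [-0.08790469 -0.74798672  0.67546704] [[446.2504798    0.         318.31853556]
 [  0.         446.2504798  245.37013167]
 [  0.           0.           1.        ]]
```

View pics/scene.png

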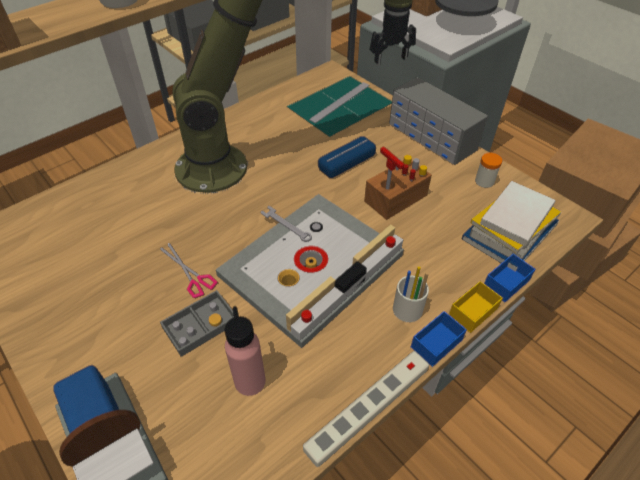

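```bash
cat > b.py <<'E'
from h import *
out={}
for c in("scene","side"):
    W=np.load(c+".npy")
    im=cv2.imread(c+"_raw.png").astype(int)
    def rect(m,n):
        p=W[m][:,:2].astype(np.float32); r=cv2.minAreaRect(p); print(c,n,np.round(r[0],4),np.round(r[1],4),round(r[2],2),m.sum())
    k=np.load(f"m_{c}_t_key.npy"); 
    with np.errstate(invalid='ignore'):
        kb=k&(W[...,2]>.183)&(W[...,2]<.205); rect(kb,"keytop z%.4f"%np.median(W[kb][:,2]))
        kb=k&(W[...,2]>.165)&(W[...,2]<.205); rect(kb,"bar")
        m=np.load(f"m_{c}_bit_block.npy"); m=m&(abs(W[...,2]-.085)<.004); m=cv2.morphologyEx(m.astype(np.uint8),cv2.MORPH_OPEN,np.ones((2,2)))>0; rect(m,"blocktop")
        L=np.load(f"m_{c}_lift.npy"); m=L&(abs(W[...,2]-.028)<.005); m=cv2.morphologyEx(m.astype(np.uint8),cv2.MORPH_OPEN,np.ones((3,3)))>0;rect(m,"lifttop z%.4f"%np.median(W[m][:,2]))
        b,g,r=im[...,0],im[...,1],im[...,2]
        near=(abs(W[...,0]-.52)<.14)&(abs(W[...,1]+.05)<.15)&(W[...,2]<.04)
        red=near&(r>120)&(g<90)&(b<90)&(W[...,2]>.02); rect(red,"ring")
        br=near&(r>g+15)&(g>b+25)&(W[...,1]<-.055)&(W[...,2]>.01); 
        if br.sum()>10: rect(br,"brass")
E
python3 b.py
```

```text
scene keytop z0.1900 [0.4887 0.3063] [0.0191 0.0967] 81.54 164
scene bar [0.4887 0.3063] [0.0191 0.0967] 81.54 232
scene blocktop [0.4976 0.3873] [0.2471 0.0958] 86.45 809
scene lifttop z0.0285 [ 0.5221 -0.0142] [0.3242 0.4048] 6.36 9206
scene ring [ 0.5232 -0.0158] [0.0914 0.0895] 4.77 400
scene brass [ 0.5217 -0.1329] [0.124  0.2767] 87.95 211
side keytop z0.1875 [0.4875 0.3027] [0.0157 0.0896] 80.41 110
side bar [0.4869 0.3025] [0.0163 0.0906] 80.1 235
side blocktop [0.4894 0.3446] [0.1688 0.0991] 86.79 584
side lifttop z0.0263 [ 0.5093 -0.0176] [0.2971 0.404 ] 6.07 9497
side ring [ 0.5218 -0.0165] [0.0892 0.0904] 8.29 308
side brass [ 0.579  -0.1376] [0.1401 0.1426] 7.23 334
```

```bash
cat >> h.py <<'E'
def down(a):
    y=np.array([np.cos(a),np.sin(a),0]);z=np.array([0,0,-1.]);x=np.cross(y,z)
    q=Ro.from_matrix(np.stack([x,y,z],1)).as_quat();return np.r_[q[3],q[:3]]
def tool():
    s=get_state();q=s["eef_rot"];T=np.eye(4);T[:3,:3]=Ro.from_quat(np.r_[q[1:],q[0]]).as_matrix();T[:3,3]=s["tcp_pos"];return T
def wrist():
    T=tool();im,d=vision.grab_frame("wrist");c=vision.camera_info("wrist");K=np.array(c["mtx"]);H=np.array(c["hand_eye"])
    v,u=np.mgrid[:480,:640];x=(u-K[0,2])/K[0,0];y=(v-K[1,2])/K[1,1];th=np.hypot(x,y)+1e-9
    k=np.tan(np.minimum(th,1.5))/th; P=np.stack([x*k*d,y*k*d,d],-1)
    M=T@H; W=P@M[:3,:3].T+M[:3,3]; W[d<=0]=np.nan
    return im,W,M,K
def look(p,h,a):
    """tcp position that puts camera at height h over p"""
    H=np.array(vision.camera_info("wrist")["hand_eye"]);q=down(a);R=Ro.from_quat(np.r_[q[1:],q[0]]).as_matrix()
    return np.r_[p[:2],h]-R@H[:3,3]
E
python3 - <<'E'
from h import *
c=vision.camera_info("wrist");print(np.round(c["hand_eye"],3),np.round(c["mtx"],1))
q0=get_state()["qpos"]
for a in np.radians(np.arange(-180,180,45)):
    for p in (look((.531,-.1),.27,a),(.531,-.1,.25),(.488,.304,.161)):
        j=ctrl.ik(list(p),list(down(a)));print(round(np.degrees(a)),np.round(p,3),None if j is None else np.round(j,2))
E
```

```text
[[-0.    -0.962 -0.273  0.069]
 [ 1.    -0.    -0.    -0.001]
 [ 0.    -0.273  0.962 -0.142]
 [ 0.     0.     0.     1.   ]] [[371.6   0.  317.6]
 [  0.  371.6 231.2]
 [  0.    0.    1. ]]
-180 [ 0.53  -0.031  0.128] [ 0.33  0.5  -0.48  1.89  0.31  0.82  2.84]
-180 [ 0.531 -0.1    0.25 ] [-0.54  0.58  1.15  1.7  -0.56  1.23 -2.39]
-180 [0.488 0.304 0.161] [-0.18  0.55 -0.66  1.73  0.4   0.99  2.15]
-135 [ 0.482 -0.052  0.128] [-0.64  0.68  1.15  2.02 -0.77  0.97 -1.44]
-135 [ 0.531 -0.1    0.25 ] [-0.54  0.58  1.15  1.7  -0.56  1.23 -1.61]
-135 [0.488 0.304 0.161] [-0.06  0.61 -0.88  1.73  0.54  1.06  2.8 ]
-90 [ 0.462 -0.101  0.128] [-0.33  0.49  0.73  2.04 -0.46  0.78 -0.9 ]
-90 [ 0.531 -0.1    0.25 ] [-0.28  0.41  0.63  1.7  -0.27  1.11 -1.14]
-90 [0.488 0.304 0.161] [-0.91  0.54  0.49  1.74 -0.3   0.94 -1.87]
-45 [ 0.483 -0.149  0.128] [-0.18  0.52  0.65  1.96 -0.43  0.8  -0.08]
-45 [ 0.531 -0.1    0.25 ] [-0.2   0.39  0.5   1.7  -0.21  1.1  -0.42]
-45 [0.488 0.304 0.161] [-0.79  0.51  0.3   1.74 -0.18  0.92 -1.21]
0 [ 0.532 -0.169  0.128] [-0.02  0.54  0.44  1.83 -0.3   0.84  0.57]
0 [ 0.531 -0.1    0.25 ] [-0.15  0.38  0.42  1.7  -0.17  1.1   0.32]
0 [0.488 0.304 0.161] [-0.66  0.49  0.1   1.74 -0.06  0.91 -0.54]
45 [ 0.58  -0.148  0.128] [ 0.06  0.57  0.23  1.72 -0.16  0.87  1.15]
45 [ 0.531 -0.1    0.25 ] [-0.09  0.37  0.34  1.7  -0.14  1.09  1.07]
45 [0.488 0.304 0.161] [-0.54  0.49 -0.09  1.74  0.05  0.92  0.14]
90 [ 0.6   -0.099  0.128] [ 0.13  0.57 -0.    1.69  0.    0.88  1.69]
90 [ 0.531 -0.1    0.25 ] [-0.03  0.36  0.25  1.7  -0.1   1.09  1.82]
90 [0.488 0.304 0.161] [-0.43  0.5  -0.27  1.74  0.16  0.93  0.81]
135 [ 0.579 -0.051  0.128] [ 0.21  0.54 -0.26  1.76  0.17  0.86  2.23]
135 [ 0.531 -0.1    0.25 ] [ 0.13  0.36  0.01  1.7  -0.01  1.09  2.5 ]
135 [0.488 0.304 0.161] [-0.31  0.52 -0.45  1.73  0.27  0.95  1.49]
```

```bash
cat > c.py <<'E'
from h import *
p=get_state()["tcp_pos"]; ctrl.movel([p[0],p[1],.38])
M=(.5317,-.1)
A=look(M,.30,np.pi/2)
ctrl.movep([A[0],A[1],.38],list(down(np.pi/2))); ctrl.movel(list(A),max_speed=.2);ctrl.pause(.2)
for k,a in enumerate((90,-90)):
    if k:
        A=look(M,.30,np.radians(a));ctrl.movep(list(A),list(down(np.radians(a))));ctrl.pause(.2)
    im,W,Mx,K=wrist();np.savez(f"w{k}.npz",im=im,W=W,M=Mx,K=K)
    print(get_state()["time"],np.round(Mx[:3,3],4),np.round(get_state()["qpos"],2))
    r=models.recognise("wrist","stem_top");print(r[:2])
    cv2.imwrite(f"pics/w{k}.png",im)
E
python3 c.py; python3 -c "
import cv2,numpy as np
a=cv2.imread('pics/w0.png');b=cv2.imread('pics/w1.png')
cv2.imwrite('pics/ab.png',cv2.resize(np.hstack([a,b]),(800,300)))"
```

```text
6.2583 [ 0.5316 -0.1002  0.3008] [-0.08  0.56  0.34  1.65 -0.22  0.96  1.9 ]
[{'point': [384.5, 159.4], 'p': 0.91}, {'point': [477.5, 29.4], 'p': 0.39}]
8.725 [ 0.5318 -0.102   0.3   ] [-0.56  0.61  1.15  2.   -0.68  0.98 -0.63]
[{'point': [245.2, 153.6], 'p': 0.78}]
```

View pics/ab.png

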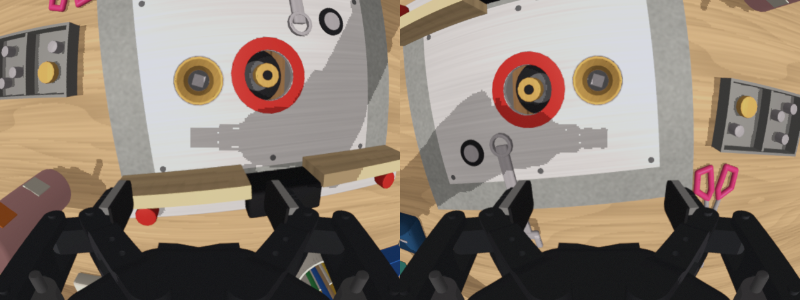

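```bash
cat > d.py <<'E'
from h import *
big=[]
for k in(0,1):
    f=np.load(f"w{k}.npz");im,W,M,K=f["im"],f["W"],f["M"],f["K"]
    big.append(cv2.resize(im[88:168,277:357],(400,400),interpolation=cv2.INTER_CUBIC))
    with np.errstate(invalid='ignore'):
        n=np.hypot(W[...,0]-.5317,W[...,1]+.1)<.024
        print("z hist",np.histogram(W[n][:,2],[-.1,-.085,-.075,-.07,-.064,-.05,0,.02,.035])[0], (W[n][:,2]!=W[n][:,2]).sum())
        m=n&(abs(W[...,2]+.067)<.006)
        m=cv2.morphologyEx(m.astype(np.uint8),cv2.MORPH_OPEN,np.ones((3,3)))>0
        if m.sum()>20:
            r=cv2.minAreaRect((W[m][:,:2]*1000).astype(np.float32));print("stem",np.round(r[0],1),np.round(r[1],1),round(r[2],1),m.sum(),np.median(W[m][:,2]),np.round(W[m][:,:2].mean(0),4))
    # ray-plane intersection for mouth edge via colour: brass pixels
    v,u=np.mgrid[:480,:640];x=(u-K[0,2])/K[0,0];y=(v-K[1,2])/K[1,1];th=np.hypot(x,y)+1e-9
    D=np.stack([x/th*np.sin(th),y/th*np.sin(th),np.cos(th)],-1)@M[:3,:3].T
    def onplane(z): return M[:3,3]+D*((z-M[2,3])/D[...,2])[...,None]
    P=onplane(.028)[...,:2]; b,g,r=[im[...,i].astype(int) for i in range(3)]
    br=((r-b)>45)&(np.hypot(P[...,0]-.5317,P[...,1]+.1)<.032)
    br=cv2.morphologyEx(br.astype(np.uint8),cv2.MORPH_CLOSE,np.ones((9,9)))
    c=max(cv2.findContours(br,0,cv2.CHAIN_APPROX_NONE)[0],key=len)[:,0]
    pts=P[c[:,1],c[:,0]];e=cv2.fitEllipse((pts*1000).astype(np.float32));print("mouth",np.round(e[0],2),np.round(e[1],2))
    rd=(r>130)&(g<70)&(b<70)&(np.hypot(P[...,0]-.5225,P[...,1]+.0155)<.06)
    c=max(cv2.findContours(rd.astype(np.uint8),0,cv2.CHAIN_APPROX_NONE)[0],key=len)[:,0]
    e=cv2.fitEllipse((P[c[:,1],c[:,0]]*1000).astype(np.float32));print("ring",np.round(e[0],2),np.round(e[1],2))
    # stem by color: grey inside bore
    S=onplane(-.067)[...,:2]; sm=(abs(r-b)<22)&(r+g+b>200)&(np.hypot(S[...,0]-.5317,S[...,1]+.1)<.016)
    nn,l,st,ce=cv2.connectedComponentsWithStats(sm.astype(np.uint8)); i=1+np.argmax(st[1:,4]); 
    rr=cv2.minAreaRect((S[l==i]*1000).astype(np.float32));print("stemcol",np.round(rr[0],1),np.round(rr[1],1),round(rr[2],1),st[i,4])
cv2.imwrite("pics/stem.png",np.hstack(big))
E
python3 d.py
```

```text
z hist [608  55  18 379  86 400 816 904] 0
stem [ 532.4 -100.7] [18.1 19. ] 75.9 338 -0.06720701969253945 [ 0.532  -0.1005]
mouth [ 532.22 -100.56] [56.33 56.42]
ring [523.29 -15.67] [91.   91.76]
stemcol [ 531.7 -100. ] [30.6 30.7] 45.2 827
z hist [614  53  27 369  85 409 795 928] 0
stem [ 532.2 -100.5] [18.2 18.7] 74.6 330 -0.06713237680498851 [ 0.5326 -0.1007]
mouth [ 532.18 -100.54] [56.3  56.39]
ring [522.88 -15.62] [91.08 91.69]
stemcol [ 532.  -100.1] [30.3 30.6] 89.9 820
```

View pics/stem.png

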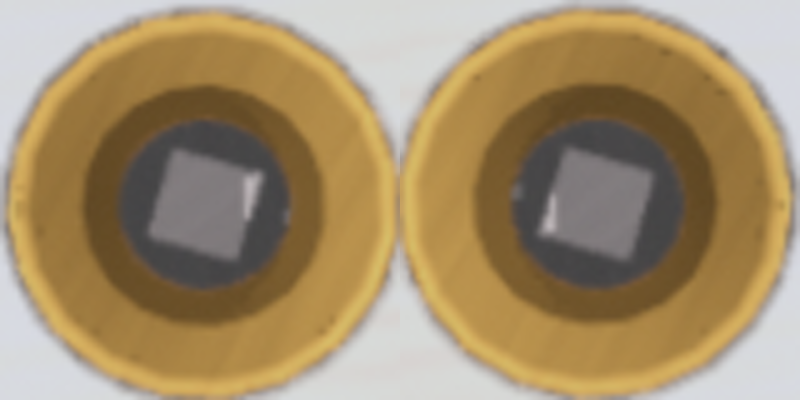

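```bash
cat > e.py <<'E'
from h import *
p=get_state()["tcp_pos"]; ctrl.movel([p[0],p[1],.32],max_speed=.3)
a=np.radians(81)
A=look((.488,.303),.45,a); ctrl.movep(list(A),list(down(a)));ctrl.pause(.2)
im,W,M,K=wrist();cv2.imwrite("pics/key.png",im);np.savez("wk.npz",im=im,W=W,M=M,K=K)
r=models.masks_of("wrist","t_key");print(get_state()["time"],[(q["p"],q["point"]) for q in r[:2]],np.round(get_state()["qpos"],2))
m=r[0]["mask"]
with np.errstate(invalid='ignore'):
    for lo,hi in((.184,.2),(.13,.182),(.09,.14)):
        b=m&(W[...,2]>lo)&(W[...,2]<hi)
        if b.sum()>5: q=cv2.minAreaRect((W[b][:,:2]*1000).astype(np.float32));print(lo,np.round(q[0],1),np.round(q[1],1),round(q[2],1),b.sum(),np.median(W[b][:,2]))
    t=(abs(W[...,2]-.085)<.004)&(np.hypot(W[...,0]-.489,W[...,1]-.345)<.11)
    t=cv2.morphologyEx(t.astype(np.uint8),cv2.MORPH_OPEN,np.ones((3,3)))>0
    q=cv2.minAreaRect((W[t][:,:2]*1000).astype(np.float32));print("block",np.round(q[0],1),np.round(q[1],1),round(q[2],1))
E
python3 e.py
```

```text
11.4833 [] [-0.79  0.49  0.46  1.36 -0.22  1.33  1.09]Traceback (most recent call last):
  File "e.py", line 7, in <module>
    m=r[0]["mask"]
      ~^^^
IndexError: list index out of range
```

View pics/key.png

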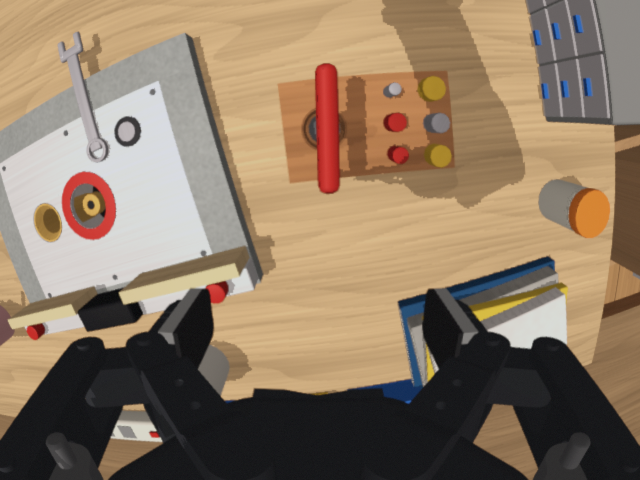

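```bash
cat > e2.py <<'E'
from h import *
f=np.load("wk.npz");im,W=f["im"],f["W"]
b,g,r=[im[...,i].astype(int) for i in range(3)]
def rc(m,n): q=cv2.minAreaRect((W[m][:,:2]*1000).astype(np.float32));print(n,np.round(q[0],1),np.round(q[1],1),round(q[2],1),m.sum(),np.round(np.median(W[m],0),4))
with np.errstate(invalid='ignore'):
    z=W[...,2]; rc((r>110)&(g<70)&(z>.16)&(np.hypot(W[...,0]-.489,W[...,1]-.304)<.07),"bar")
    t=(abs(z-.085)<.004)&(np.hypot(W[...,0]-.489,W[...,1]-.345)<.11)
    t=cv2.morphologyEx(t.astype(np.uint8),cv2.MORPH_OPEN,np.ones((3,3)))>0; rc(t,"block")
    h=(z<.07)&(np.hypot(W[...,0]-.489,W[...,1]-.304)<.024);print(h.sum()); rc(h,"hole")
E
python3 e2.py
```

```text
bar [489.1 306.9] [15.8 91.7] 82.2 2742 [0.4885 0.3068 0.191 ]
block [491.1 351. ] [171. 101.] 87.1 11523 [0.4885 0.3492 0.0849]
428
hole [487.  306.3] [36.3 41. ] 6.4 428 [0.4885 0.2947 0.0476]
```

```bash
cat > g.py <<'E'
from h import *
a=np.radians(82.2); q=list(down(a))
ctrl.movep([.489,.3068,.26],q); ctrl.movel([.489,.3068,.159],max_speed=.15); s=get_state()
print("pre",s["time"],np.round(s["contact_force"],1),np.round(s["tcp_pos"],4))
ctrl.close_gripper(force=60); s=get_state(); print(s["width"],s["gripper_force"],np.round(s["contact_force"],1),np.round(s["tcp_pos"],4))
ctrl.movel([.489,.3068,.31],max_speed=.15); s=get_state(); print(s["time"],s["width"],np.round(s["contact_force"],1),np.round(s["wrist_torque"],2),np.round(s["qpos"],2))
A=look((.489,.3068),.452,a); ctrl.movel([A[0],A[1],.31],max_speed=.2);ctrl.pause(.2)
im,W,M,K=wrist();cv2.imwrite("pics/hole.png",im);np.savez("wh.npz",im=im,W=W,M=M,K=K)
print(get_state()["time"])
def rc(m,n): r=cv2.minAreaRect((W[m][:,:2]*1000).astype(np.float32));print(n,np.round(r[0],1),np.round(r[1],1),round(r[2],1),m.sum(),np.round(np.median(W[m],0),4))
with np.errstate(invalid='ignore'):
    z=W[...,2]
    h=(z<.075)&(np.hypot(W[...,0]-.489,W[...,1]-.304)<.026);rc(h,"hole")
    c=max(cv2.findContours(h.astype(np.uint8),0,cv2.CHAIN_APPROX_NONE)[0],key=len)[:,0]
v,u=np.mgrid[:480,:640];x=(u-K[0,2])/K[0,0];y=(v-K[1,2])/K[1,1];th=np.hypot(x,y)+1e-9
D=np.stack([x/th*np.sin(th),y/th*np.sin(th),np.cos(th)],-1)@M[:3,:3].T
P=(M[:3,3]+D*((.085-M[2,3])/D[...,2])[...,None])[...,:2]
e=cv2.fitEllipse((P[c[:,1],c[:,0]]*1000).astype(np.float32));print("holeE",np.round(e,2) if 0 else e)
E
python3 g.py
```

```text
pre 12.7333 [0.5 0.2 0.3] [0.4901 0.3068 0.1599]
0.015553331533328284 58.83251544088125 [-0.7  0.2  3.3] [0.4892 0.3071 0.1593]
14.525 0.014989147691173484 [-0.5 -0.2 -2.5] [ 0.02 -0.01  0.01] [-0.9   0.41  0.46  1.5  -0.19  1.28  1.02]
15.2667
hole [488.8 306.1] [41.  40.7] 79.4 1275 [0.4889 0.3061 0.0123]
holeE ((488.8416442871094, 306.19189453125), (38.667816162109375, 38.89501190185547), 134.69618225097656)
```

View pics/hole.png

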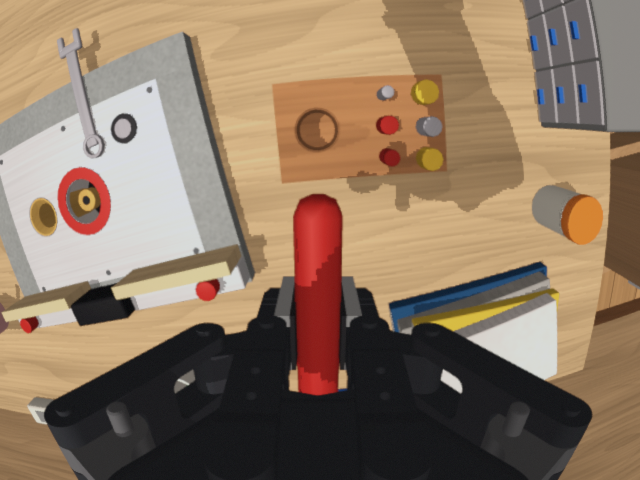

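```bash
cat > i.py <<'E'
from h import *
X,Y=.5322,-.1005; q=list(down(np.radians(75.2)))
ctrl.movep([X,Y,.31],q)
ctrl.movel([X,Y,.19],max_speed=.2); ctrl.pause(.3)
s=get_state(); f0=s["contact_force"]; e=s["tcp_pos"]-[X,Y,.19]; print(s["time"],np.round(f0,1),np.round(e,4),np.round(s["qpos"],2))
z=.19
while z>.0605:
    z-=.008 if z>.095 else .002
    z=max(z,.0603)
    ctrl.movel([X-e[0],Y-e[1],z],max_speed=.06); 
    s=get_state(); f=s["contact_force"]-f0
    if np.linalg.norm(f)>6: break
ctrl.pause(.1); s=get_state(); f=s["contact_force"]-f0
np.save("f0.npy",f0); np.save("e.npy",e)
print(s["time"],z,np.round(s["tcp_pos"],4),np.round(f,1),np.round(s["wrist_torque"],2),s["width"])
E
python3 i.py
```

```text
17.8 [ 1.  -0.5 -2.1] [ 0.0004 -0.0001  0.0008] [-0.25  0.47  0.58  1.79 -0.31  0.97  1.78]
25.55 0.0603 [ 0.5318 -0.1005  0.0603] [-1.1  0.4  0.7] [ 0.02 -0.03  0.02] 0.01501033639009232
```

```bash
cat > t.py <<'E'
from h import *
s=get_state(); q0=np.array(s["qpos"]); f0=s["contact_force"];t0=s["wrist_torque"]
ang=0
def yaw():
    y=tool()[:3,1];return np.degrees(np.arctan2(y[1],y[0]))
y0=yaw()
while ang<100:
    ang+=6 if ang<78 else 1.5
    q=q0.copy();q[6]-=np.radians(ang);ctrl.set_joints(list(q))
    s=get_state();df=s["contact_force"]-f0;dt=s["wrist_torque"]-t0
    print(ang,round(y0-yaw(),1),"F",np.round(df,1),"T",np.round(dt,3),np.round(s["time"],1))
    if abs(dt[2])>.2 or np.linalg.norm(df)>25: break
ctrl.pause(.2);s=get_state();print(np.round(s["contact_force"]-f0,1),np.round(s["wrist_torque"]-t0,3),np.round(s["tcp_pos"],4),s["width"])
E
python3 t.py
```

```text
6 5.8 F [ 1.  -0.  -0.8] T [ 0.047  0.032 -0.006] 25.8
12 11.7 F [ 1.   0.6 -1.5] T [ 0.227 -0.204  0.008] 26.0
18 17.7 F [ 2.1  0.8 -1.1] T [ 0.313 -0.251 -0.052] 26.3
24 23.7 F [ 1.1  2.1 -0.6] T [ 0.387 -0.276 -0.057] 26.6
30 29.7 F [ 1.3  2.5 -1.2] T [ 0.418 -0.219 -0.05 ] 26.8
36 35.6 F [ 1.3  0.5 -0.5] T [ 0.455 -0.252 -0.029] 27.0
42 41.6 F [ 1.2  1.4 -0.5] T [ 0.529 -0.216 -0.051] 27.3
48 47.6 F [ 0.8  1.  -0.3] T [ 0.569 -0.144 -0.062] 27.6
54 53.6 F [1.6 2.7 0.1] T [ 0.572 -0.179  0.003] 27.8
60 59.6 F [-0.1  1.4  0.3] T [ 0.581 -0.07  -0.011] 28.0
66 65.6 F [ 0.2  1.2 -0. ] T [ 0.609 -0.038 -0.06 ] 28.3
72 71.6 F [ 0.2  2.9 -0.6] T [0.678 0.076 0.004] 28.6
78 77.6 F [-0.1  1.9  0.3] T [ 0.685  0.07  -0.014] 28.8
79.5 79.3 F [-1.2  1.9  0.6] T [0.778 0.109 0.069] 29.0
81.0 80.9 F [-0.3  2.4  0.9] T [0.763 0.163 0.065] 29.3
82.5 82.4 F [-0.4  2.3  0.3] T [0.769 0.24  0.069] 29.6
84.0 83.9 F [-1.3  2.3  0.9] T [0.797 0.205 0.039] 29.8
85.5 85.4 F [-0.9  2.5  0.4] T [0.806 0.267 0.036] 30.0
87.0 86.9 F [-1.1  3.4  0.9] T [0.871 0.292 0.037] 30.3
88.5 88.4 F [-1.6  3.2  1.1] T [0.88  0.276 0.028] 30.6
90.0 89.9 F [-0.6  2.   0.9] T [0.922 0.345 0.047] 30.8
91.5 91.4 F [-0.8  2.4  1.1] T [0.923 0.365 0.073] 31.0
93.0 92.9 F [-0.2  2.4  0.3] T [ 0.999  0.341 -0.015] 31.3
94.5 94.4 F [0.4 2.8 1.1] T [0.966 0.385 0.011] 31.6
96.0 95.9 F [-1.1  3.4  0.2] T [1.011 0.398 0.024] 31.8
97.5 97.4 F [-1.1  3.5  1. ] T [1.05  0.319 0.128] 32.0
99.0 98.9 F [0.1 3.2 1.6] T [1.024 0.376 0.383] 32.3
[-0.   2.9  0.9] [1.067 0.39  0.429] [ 0.5318 -0.1004  0.0603] 0.01530791608819506
```

```bash
cat > u.py <<'E'
from h import *
s=get_state();q=np.array(s["qpos"]);q[6]+=np.radians(5);ctrl.set_joints(list(q));ctrl.pause(.1)
s=get_state();print(s["time"],np.round(s["contact_force"],1),np.round(s["wrist_torque"],3))
im,W=cloud("scene");cv2.imwrite("pics/up.png",cv2.resize(im[180:340,200:440],(720,480)))
with np.errstate(invalid='ignore'):
    m=(np.hypot(W[...,0]-.523,W[...,1]+.0156)<.025)
    print(np.nanpercentile(W[m][:,2],[5,50,80,90,95,99]))
E
python3 u.py
```

```text
32.85 [-0.7  2.3 -2.1] [0.726 0.185 0.055]
[0.01704297 0.04202004 0.07370308 0.07580958 0.07854567 0.50910619]
```

View pics/up.png

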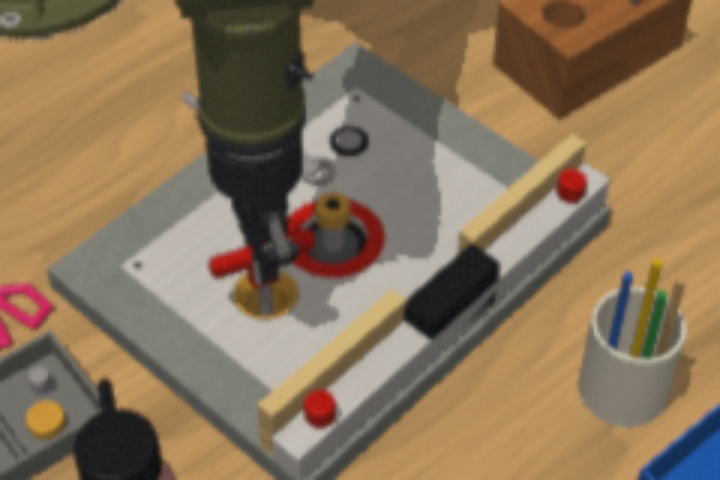

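```bash
cat > v.py <<'E'
from h import *
p=get_state()["tcp_pos"];X,Y=.5318,-.1004
for z in (.064,.07,.08,.1,.13,.16,.19,.31):
    ctrl.movel([X,Y,z],max_speed=.04 if z<.08 else .1)
    s=get_state();print(z,s["time"],np.round(s["contact_force"],1),np.round(s["wrist_torque"],2),round(s["width"],4))
q=list(down(np.radians(82.2)))
ctrl.movep([.4889,.3062,.31],q);ctrl.pause(.3);s=get_state();print(s["time"],np.round(s["tcp_pos"]-[.4889,.3062,.31],4),np.round(s["contact_force"],1),np.round(s["wrist_torque"],2))
im,W=cloud("side");cv2.imwrite("pics/hang.png",cv2.resize(im[60:300,120:340],(660,600) if 0 else (550,600)));np.savez("hang.npz",im=im,W=W)
with np.errstate(invalid='ignore'):
    for lo in np.arange(.15,.35,.01):
        m=(W[...,2]>lo)&(W[...,2]<lo+.01)&(np.hypot(W[...,0]-.489,W[...,1]-.306)<.04)
        if m.sum()>3: print(round(lo,2),m.sum(),np.round(W[m].mean(0),4))
E
python3 v.py
```

```text
0.064 33.15 [-1.2  1.3 -0.7] [0.67 0.2  0.02] 0.0153
0.07 33.45 [-0.5  1.8 -1.5] [0.5  0.18 0.09] 0.0151
0.08 33.7 [-0.5  0.5 -3.7] [ 0.08 -0.03 -0.02] 0.0151
0.1 34.05 [-0.3  0.5 -3.2] [ 0.03 -0.07 -0.  ] 0.0149
0.13 34.5 [ 0.3  0.3 -2.2] [0.01 0.04 0.  ] 0.0152
0.16 34.95 [-0.5  0.1 -3.1] [0.01 0.03 0.02] 0.0151
0.19 35.4 [-0.3  0.3 -2.8] [-0.01  0.01 -0.04] 0.0156
0.31 36.75 [ 0.1  0.6 -1.6] [-0.02 -0.02  0.  ] 0.0151
38.5667 [ 0.0003 -0.0006  0.    ] [-0.1 -0.7 -1.6] [ 0.01 -0.05 -0.03]
0.16 35 [0.4834 0.2938 0.1656]
0.17 42 [0.4838 0.2938 0.1749]
0.18 40 [0.4835 0.2932 0.185 ]
0.19 50 [0.4848 0.295  0.1957]
0.2 26 [0.4867 0.3    0.2033]
0.21 15 [0.488  0.3019 0.215 ]
0.22 12 [0.4878 0.3006 0.2255]
0.23 16 [0.4876 0.3016 0.2355]
0.24 12 [0.4891 0.302  0.2451]
0.25 15 [0.4873 0.3013 0.255 ]
0.26 14 [0.4879 0.3008 0.265 ]
0.27 14 [0.4885 0.3017 0.2741]
0.28 15 [0.4871 0.3002 0.2847]
0.29 26 [0.4874 0.3    0.2961]
0.3 32 [0.4859 0.2972 0.3048]
0.31 38 [0.4836 0.2931 0.3152]
0.32 83 [0.4852 0.2939 0.3256]
0.33 117 [0.4865 0.2949 0.3353]
0.34 57 [0.4836 0.2976 0.3432]
```

View pics/hang.png

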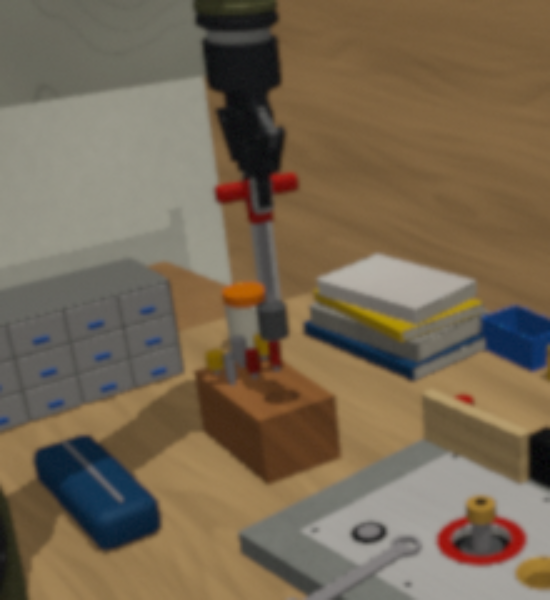

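```bash
cat > x.py <<'E'
from h import *
f0=get_state()["contact_force"]
for z in (.25,.235,.22,.205,.19,.175,.165,.161):
    ctrl.movel([.4886,.3066,z],max_speed=.12); s=get_state(); f=s["contact_force"]-f0
    if np.linalg.norm(f)>8: print("contact",z); break
print(s["time"],z,np.round(f,1),np.round(s["tcp_pos"],4))
if z<.163:
    ctrl.ungrasp();ctrl.pause(.3);p=get_state()["tcp_pos"];ctrl.movel([p[0],p[1],.32],max_speed=.12)
    A=look((.489,.3068),.45,np.radians(82.2));ctrl.movel(list(A));ctrl.pause(.2)
    im,W,M,K=wrist();b,g,r=[im[...,i].astype(int) for i in range(3)]
    with np.errstate(invalid='ignore'):
        m=(r>110)&(g<70)&(W[...,2]>.16)&(np.hypot(W[...,0]-.489,W[...,1]-.304)<.07)
    q=cv2.minAreaRect((W[m][:,:2]*1000).astype(np.float32));print(q,m.sum(),np.median(W[m],0))
    im,W=cloud("scene")
    with np.errstate(invalid='ignore'):
        m=(np.hypot(W[...,0]-.523,W[...,1]+.0156)<.02)&(W[...,2]<.1);print("collet",np.nanpercentile(W[m][:,2],[80,90,95,99]))
    s=get_state();print(s["time"],np.round(s["contact_force"],1),s["width"])
E
python3 x.py
```

```text
41.1417 0.161 [-0.1 -0.4  1.7] [0.4885 0.3066 0.161 ]
((499.60491943359375, 300.196044921875), (40.65627670288086, 113.00932312011719), 62.50811004638672) 2744 [0.48810605 0.30587031 0.1910019 ]
collet [0.07372899 0.07568895 0.07666959 0.07816827]
44.5167 [ 0.7 -0.   0.2] 0.08549783420526162
```

```bash
python3 -c "
from h import *
print(ticket.close_job())"
```

```text
the job is handed in; nothing more can be done
None
```

The job is handed in: the lift was turned up to its stop (collet top measured about 46 mm above the plate), and the T-key stands released in its block hole. Wrist torque reached about 0.43 N m at the stop before I eased off; by your 15–20 N per 0.1 N m that could exceed the 60 N limit, which I couldn't measure, and no verdict came back.

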